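Close and torque up the filtration cell

ROBOT

A 6-joint arm with a two-finger parallel gripper is mounted at the origin on the work surface. World frame = base frame: x ahead of the robot, y to its left, z up, the work surface at z = 0. Lengths are in m, angles in rad, forces in N, time in s.
With the tool pointing down it reaches from about 0.25 to 0.725 m from the base axis. Payload 4 kg.
Tool frame: the origin (TCP) lies midway between the tips of the shut fingers; the grasp point (between the pads) lies 19 mm behind it; z points along the fingers, y is the direction in which the jaws open and shut (so a half turn about z gives the same grasp; the last joint's range is limited). The gripper opens to 85 mm and grips with 20 to 120 N. Pads are 22 mm wide; open, the fingers measure 114 mm over their backs; the gripper's body (76 mm by 85 mm) begins 54 mm behind the grasp point. The pads swing forward as they close: fully open they stand 13 mm farther back than shut.
Start: joints at [-1.139, 0.241, 0.005, 1.335, 0, 1.571], TCP at [0.209, -0.454, 0.231] pointing down, gripper open.
Joint ranges: [-2.72, 2.72], [-1.05, 1.87], [-1.09, 1.28], [-1.99, 2.15], [-1.42, 1.44], [-3.14, 3.14]. Speed limits (rad/s): [2.79, 2.79, 3.14, 3.14, 3.14, 3.14].

INTERFACE

Orientations are given as a unit quaternion [x, y, z, w].
In Python, from bench import read_state, capture, calibration, hand_in gives the robot as it stands.
- The arm moves only by the tool play_rows, never from a script. Its arguments are lists of equal length, an entry for each row: "translation": the shift along the tool's x, y, z in mm, a list of three; "delta_rot": the turn, a rotation vector about the tool's x, y, z in degrees, a list of three; "jaw": the closure, from -1 (fully open) to 1 (shut). A call has 1 to 10 rows; each row shifts and turns the commanded pose from where the row before left it, along the tool's axes as they then stand; what a row does not reach is not made up. A row lasts 1/8 s, in which the tool goes at most 62.5 mm and 10.7 degrees, less where a joint would pass 70% of its speed; a pose out of reach is approached as far as the arm can. A call with a gripper value outside its range is refused whole. The fingers move at their own pace and stop on an object; "squeeze" is the grip in N (left out, the last holds). Time passes only in rows, so rows that do not move let the fingers close. It gives the time, the measured TCP pose, the force and the opening at its end, in the units of the state.
- read_state(): the state, without advancing time (a new reading comes with each control period).
- capture(name): name is "scene" or "top"; returns the picture (420x560x3 uint8, red, green, blue); there is no depth.
- calibration(name): a dict with "intrinsics" (3x3 intrinsics, pixels), "rvec" (rotation vector, rad) and "tvec" (3), from world to camera coordinates, as OpenCV has them. Camera axes: x right, y down, z forward; pixel columns grow to the right and rows downward; lengths in m; the calibration is good to about 2 mm. A picture is of the moment at which its call begins. calibration takes no time and is no camera call.
- hand_in(): hands the job in, once; it reports no verdict.
The state is a dict: "clock": time; "q": joint angles; "qvel": joint speeds; "joint_efforts": joint torques, N m; "ee_pos": TCP position; "tcp_rot": TCP orientation; "ft_force": force on the tool from outside, world axes, zero at the start; "ft_torque": the same for the moment, N m; "gripper_width": finger opening in m.
Only numpy, scipy, OpenCV 4.12 (cv2) and the standard library are available. Lean on these libraries where they do the work, as an engineer would, in place of code of your own. Each camera call takes 0.05 s, during which the arm holds its last target.

TASK

Swing the open yoke of the steel filtration cell over its lid until it rests against its stop, then tighten the black clamp knob clockwise, regripping as needed, until its ratchet slips: let it click over at least twice but not more than four times, and leave it tight. Let go, and do not disturb the other things on the bench.

Things in the scene. Friction and masses are not known exactly. Their poses are not given: they have to be found in the camera images.
- cell: Fixed pressure filtration cell: dark steel foot plate 270 x 120 x 12 mm, on it a steel pot 90 mm across with a lid 104 mm across, lid top 104 mm above the bench. Origin on the bench under the pot's centre; x runs from the pot to the yoke's hinge post, z up.
- hinge (a point): On the yoke's upright hinge axis, 85 mm from the pot's centre along the cell's +x. The yoke is an aluminium bar 24 mm wide, 16 mm thick, from 122 to 138 mm above the bench, turning level about this axis. It carries the clamp knob 85 mm from the hinge and the grip post 170 mm from it.
- stop (a point): Point on the square steel stop (16 x 14 mm, top 136 mm above the bench) near the end of the foot plate away from the hinge, on the face that the closed yoke's side rests against. Axes as the cell's; the bar comes to it moving towards the cell's +y.
- yoke (a joint): Swing of the yoke about its hinge, rad. 0: closed, the bar lies from the hinge along the cell's -x, against its stop, the knob's axis over the pot's centre. Grows counter-clockwise seen from above as it opens, so it closes clockwise (limit 1.6). Stiff: it stays where it is left; 2 to 3 N at the grip post moves it.
- post_grip (a point): Middle of the round steel grip post on the yoke's free end (18 mm in diameter, upright, from the bar's top at 138 mm to 188 mm above the bench); the point is 166 mm above the bench. Its axes turn with the yoke: x along the bar towards the hinge.
- knob_grip (a point): Point to grip on the axis of the black plastic clamp knob, 181 mm above the bench: a round skirt 72 mm across (top 159 mm above the bench) carrying a bar grip 72 mm long, 18 mm thick, 36 mm high (top 195 mm above the bench). x along the bar (white mark near its +x end), y across its thickness, z up. It does not rise or sink as it turns.
- collar (a point): Centre of the steel collar 84 mm across under the knob, the head of the clamp screw, 147 mm above the bench. x points to the black mark on its rim; at no slip this mark lies in line with the white mark on the knob, and it trails behind as the knob slips.
- screw (a joint): Turn of the clamp screw (the collar) relative to the yoke, rad, growing clockwise seen from above (tightening). The knob carries it round against about 0.15 N m until at 4.0 the pressure foot is hard down and it stops dead. It starts 2.0 to 3.2 rad short of that. Turning the knob back loosens it.
- ratchet (a joint): Slip of the knob on the collar, rad, clockwise; 0 at the start, within 0.1 of it while the screw turns. Once the screw is tight the spring pawl slips: over the first 0.1 rad the knob's torque climbs to 0.5 to 0.7 N m (grip firmly), drops to almost nothing as the pawl passes a tooth (a click), and so on every 0.52 rad. Clicks are at slips of 0.26, 0.79, 1.31, 1.83; the fifth, too many, at 2.36.
- dishes: Stack of clear culture dishes, 90 mm across, 30 mm high, loose beside the cell; a bystander. Origin at the centre of its underside.
- spatula: Lab spatula 180 mm long, lying beside the cell under the open yoke; a bystander. Origin at the centre of its underside.
- slidebox: Grey slide box 100 x 90 x 32 mm; a bystander. Origin at the centre of its underside.
- reagent: Amber bottle 70 mm across, 150 mm tall; a bystander. Origin at the centre of its underside.
- washbottle: White bottle 72 mm across, 170 mm tall; a bystander. Origin at the centre of its underside.
- beaker: Open beaker 80 mm across, 100 mm tall; a bystander. Origin at the centre of its underside.
- tiprack: Grey pipette tip rack 120 x 85 x 50 mm; a bystander. Origin at the centre of its underside.
- jar: White jar 64 mm across, 80 mm tall, beside the cell; a bystander. Origin at the centre of its underside.

How it is judged:
On the way, in this order (a step that is already met when the one before it is completed fails the run):
1. the yoke is swung closed against its stop (value of joint yoke below 0.08 rad), for 0.2 s.
2. the screw is tight and the ratchet has clicked over at least twice, with the yoke closed (value of joint yoke below 0.08 rad and value of joint screw above 3.8 rad and value of joint ratchet above 0.8 rad), for 0.2 s.
At the end, for the whole second after the job is handed in: The yoke is closed (within 0.08 rad of its stop), the screw is tight (turn above 3.8 rad of 4.0), the ratchet has slipped by 0.8 to 2.36 rad (two to four clicks), and the cell is let go (all of step 2 and value of joint ratchet below 2.36 rad and contact force between cell and the fingers below 0.2 N); the robot touches nothing.
It fails at once if the ratchet is run on past the fourth click (slip above 2.36 rad) (value of joint ratchet above 2.36 rad).
It fails at once if another thing on the bench is moved by more than 40 mm (distance of any of dishes, spatula, slidebox, reagent, washbottle, beaker, tiprack, jar from where it was at the start of the episode above 0.04 m).
It also fails if it takes over 72 s, if anything falls off the work surface, if the arm or the gripper's body presses on something with over 40 N, if the wrist force passes 120 N, or if a joint passes its speed limit or range.

## Working session

There is one attempt and no reset: what is moved stays moved. The work goes in short steps, Python scripts to look and compute and a tool call to move; the robot and the scene stay as the last step left them, time stands still between calls to the robot, and variables do not carry over. Pictures are saved under pics/ and viewed, and the job is handed in when it is done.

Besides the shell and the picture viewer there is one more tool, called after "Request:" as name(argument=value, ...) on one line, values as JSON. play_rows: Moves the arm, as the interface text tells. Its arguments: {"type":"object","properties":{"translation":{"type":"array"},"delta_rot":{"type":"array"},"jaw":{"type":"array"},"squeeze":{"type":"number"}},"required":["translation","delta_rot","jaw"]}

```bash
mkdir -p pics; ls; python3 - <<'E'
from bench import *
import cv2
for n in("scene","top"):
    cv2.imwrite(f"pics/{n}0.png",capture(n)[:,:,::-1]); c=calibration(n); print(n,c)
print(read_state())
E
```

```text
pics
scene {'intrinsics': array([[512.76441869,   0.        , 277.31195826],
       [  0.        , 512.76441869, 211.72633424],
       [  0.        ,   0.        ,   1.        ]]), 'rvec': array([ 0.80823233,  2.77825567, -0.78472064]), 'tvec': array([ 0.42436335, -0.16504671,  1.69165713])}
top {'intrinsics': array([[436.42114213,   0.        , 280.18854797],
       [  0.        , 436.42114213, 209.91461153],
       [  0.        ,   0.        ,   1.        ]]), 'rvec': array([ 2.14047282, -2.0696359 ,  0.22857743]), 'tvec': array([0.00390294, 0.52549677, 1.50792593])}
{'clock': 0.1, 'q': array([-1.13900031e+00,  2.41359780e-01,  3.84931548e-03,  1.33517079e+00,
       -1.95613918e-05,  1.57080446e+00]), 'qvel': array([ 3.57374187e-04, -2.80148523e-03,  3.17152251e-03,  4.63743498e-04,
       -3.92737438e-05,  1.56689780e-03]), 'joint_efforts': array([ 5.60366079e-04, -3.73137474e+01,  2.53010398e+01,  1.08617530e-02,
       -1.86980662e-05,  2.41145079e-05]), 'ee_pos': array([ 0.20901205, -0.45360272,  0.23048722]), 'tcp_rot': array([ 9.76784848e-01,  2.14220617e-01, -2.11456336e-04, -9.18487690e-04]), 'ft_force': array([ 0.09901408, -0.27905861, -0.01561449]), 'ft_torque': array([ 0.03330763, -0.01258433, -0.012867  ]), 'gripper_width': 0.08541516355953095}
```

View pics/scene0.png

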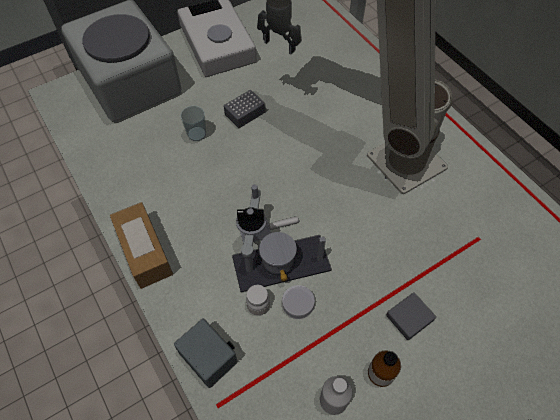

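View pics/top0.png

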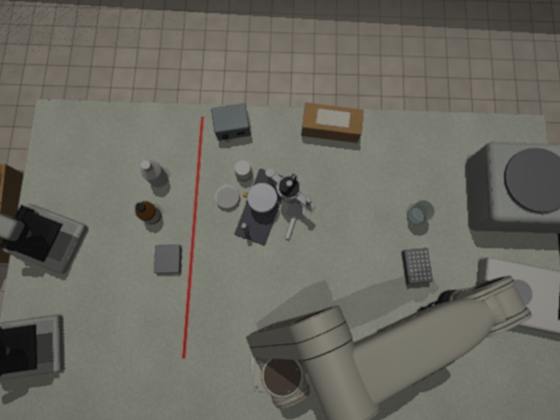

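```bash
python3 - <<'E'
import cv2
a=cv2.imread("pics/top0.png")[110:320,150:430]
cv2.imwrite("pics/top0z.png",cv2.resize(a,None,fx=2.8,fy=2.8,interpolation=cv2.INTER_CUBIC))
a=cv2.imread("pics/scene0.png")[120:320,150:430]
cv2.imwrite("pics/scene0z.png",cv2.resize(a,None,fx=2.8,fy=2.8,interpolation=cv2.INTER_CUBIC))
E
```

```text
(no output)
```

View pics/top0z.png

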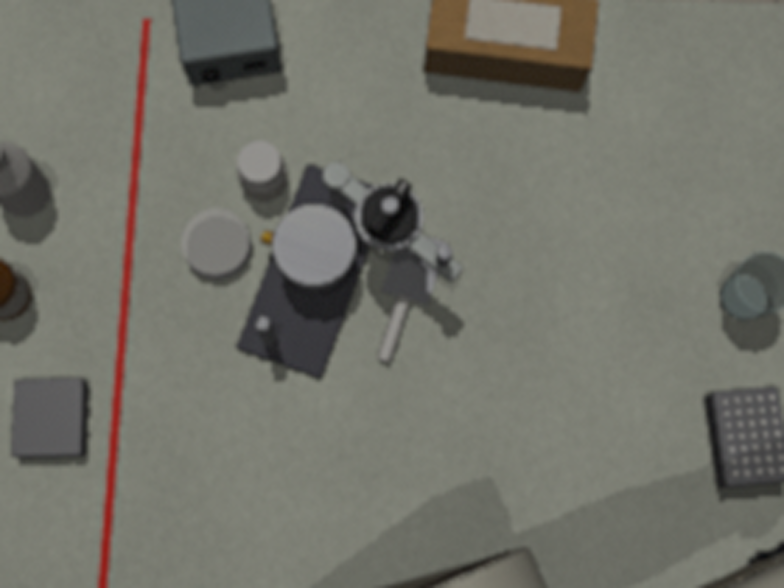

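View pics/scene0z.png

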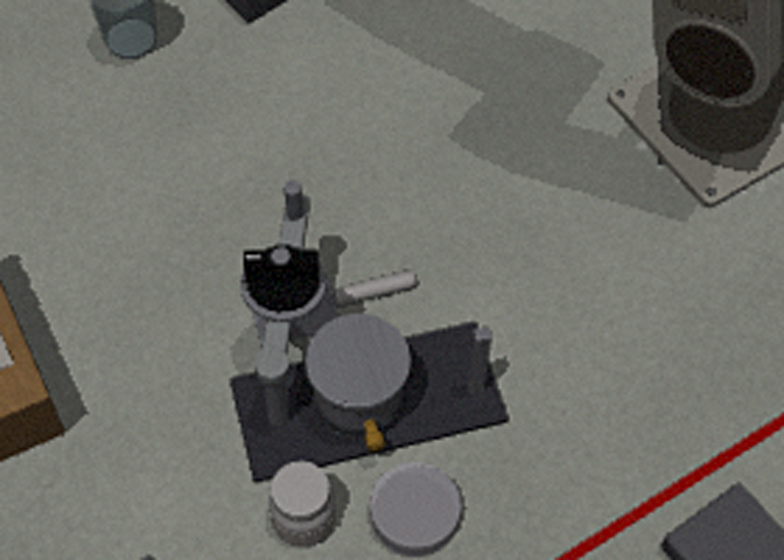

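```bash
cat > h.py <<'E'
import numpy as np, cv2
from bench import *
def cam(n):
    c=calibration(n); R=cv2.Rodrigues(c["rvec"])[0]; return c["intrinsics"],R,np.array(c["tvec"])
def atz(n,px,z):
    K,R,t=cam(n); d=R.T@np.linalg.solve(K,[px[0],px[1],1]); o=-R.T@t
    return o+d*(z-o[2])/d[2]
def proj(n,p):
    K,R,t=cam(n); c=K@(R@np.array(p)+t); return c[:2]/c[2]
def pick(n,z,zp,off,s): return atz(n,(zp[0]/s+off[0],zp[1]/s+off[1]),z)
E
python3 - <<'E'
from h import *
np.set_printoptions(precision=4,suppress=True)
T=lambda p,z:pick("top",z,p,(150,110),2.8)
S=lambda p,z:pick("scene",z,p,(150,120),2.8)
for nm,a,b,z in [("lid",(314,246),(358,356),.104),("post",(444,251),(292,187),.188),("knobtop",(390,205),(282,255),.195),("stop",(264,323),(484,331),.136),("hinge",(336,176),(272,362),.14)]:
    print(nm,T(a,z),S(b,z))
# foot plate corners z=.012
for p in [(311,166),(385,190),(320,378),(238,348)]: print(T(p,.012))
for p in [(232,380),(475,322),(508,418),(257,480)]: print(S(p,.012))
E
```

```text
lid [0.5558 0.0859 0.104 ] [0.5541 0.0865 0.104 ]
post [ 0.534  -0.0716  0.188 ] [ 0.5316 -0.0698  0.188 ]
knobtop [ 0.5861 -0.0063  0.195 ] [ 0.582  -0.0036  0.195 ]
stop [0.4502 0.1405 0.136 ] [0.4454 0.1433 0.136 ]
hinge [0.6368 0.0607 0.14  ] [0.6365 0.0637 0.14  ]
[0.6896 0.0991 0.012 ]
[ 0.6593 -0.0015  0.012 ]
[0.4029 0.0752 0.012 ]
[0.4386 0.1835 0.012 ]
[ 0.6554 -0.0014  0.012 ]
[0.4016 0.0785 0.012 ]
[0.4373 0.1894 0.012 ]
[0.6898 0.1096 0.012 ]
```

Request:
play_rows(translation=[[45.4, -21.2, -3], [45.4, -21.2, -3], [45.4, -21.2, -3], [45.4, -21.2, -3], [45.4, -21.2, -3], [45.4, -21.2, -3], [45.4, -21.2, -3], [45.4, -21.2, -3], [45.4, -21.2, -3], [45.4, -21.2, -3]], delta_rot=[[0, 0, 0], [0, 0, 0], [0, 0, 0], [0, 0, 0], [0, 0, 0], [0, 0, 0], [0, 0, 0], [0, 0, 0], [0, 0, 0], [0, 0, 0]], jaw=[-1, -1, -1, -1, -1, -1, -1, -1, -1, -1])

```text
clock: 1.35
ee_pos: [0.5335, -0.0701, 0.2609]
tcp_rot: [0.977, 0.214, -0.0, -0.0]
ft_force: [0.7, -0.7, 0.9]
gripper_width: 0.0855
```

```bash
cat >> h.py <<'E'
np.set_printoptions(precision=4,suppress=True)
def st():
    s=read_state(); from scipy.spatial.transform import Rotation as Ro
    M=Ro.from_quat(s["tcp_rot"]).as_matrix()
    print("t",s["clock"],"p",s["ee_pos"],"yawx",np.degrees(np.arctan2(M[1,0],M[0,0])),"zax",M[:,2],"q",np.degrees(s["q"]),"F",s["ft_force"],"T",s["ft_torque"],"w",s["gripper_width"])
    return s,M
def goto(x,y,z=None):
    s,M=st(); d=np.array([x,y,z if z is not None else s["ee_pos"][2]])-s["ee_pos"]; print("tool delta mm",1000*M.T@d)
E
python3 -c "
from h import *
goto(.533,-.0707)"
```

```text
t 1.35 p [ 0.5335 -0.0701  0.2609] yawx 24.750701936044244 zax [-0.0009 -0.0001 -1.    ] q [ -7.482   17.6451   9.8815  82.2849  -0.0102 147.7673] F [ 0.7007 -0.7245  0.8649] T [-0.0247 -0.0515  0.0441] w 0.08553537846114719
tool delta mm [-0.6888  0.3215  0.0005]
```

Request:
play_rows(translation=[[0, 0, 0], [0, 0, 0], [0, 0, 0], [0, 0, 0], [0, 0, 0], [0, 0, 0], [0, 0, 0], [0, 0, 0], [0, 0, 0], [0, 0, 0]], delta_rot=[[0, 0, -10.4], [0, 0, -10.4], [0, 0, -10.4], [0, 0, -10.4], [0, 0, -10.4], [0, 0, -10.4], [0, 0, -10.4], [0, 0, -10.4], [0, 0, -10.4], [0, 0, -10.4]], jaw=[-1, -1, -1, -1, -1, -1, -1, -1, -1, -1])

```text
clock: 2.6
ee_pos: [0.5325, -0.0715, 0.2607]
tcp_rot: [0.43, 0.903, -0.0, -0.001]
ft_force: [0.3, 0.5, 0.7]
gripper_width: 0.0856
```

Request:
play_rows(translation=[[0, 0, 0], [0, 0, 0], [0, 0, 0], [0, 0, 0], [0, 0, 0], [0, 0, 0], [0, 0, 0], [0, 0, 0], [0, 0, 0], [0, 0, 0]], delta_rot=[[0, 0, -10.4], [0, 0, -10.4], [0, 0, -10.4], [0, 0, -10.4], [0, 0, -10.4], [0, 0, -10.4], [0, 0, -10.4], [0, 0, -10.4], [0, 0, -10.4], [0, 0, -10.4]], jaw=[-1, -1, -1, -1, -1, -1, -1, -1, -1, -1])

```text
clock: 3.85
ee_pos: [0.5325, -0.0715, 0.2607]
tcp_rot: [-0.447, 0.895, 0.0, -0.001]
ft_force: [0.2, 0.1, -0.2]
gripper_width: 0.0853
```

```bash
python3 -c "
from h import *
goto(.533,-.0707,.152)
a=capture('scene')[130:270,190:350]
cv2.imwrite('pics/s1.png',cv2.resize(a[:,:,::-1],None,fx=5,fy=4.2857,interpolation=cv2.INTER_CUBIC))
"
```

```text
t 3.85 p [ 0.5325 -0.0715  0.2607] yawx -126.91816216018658 zax [-0.0014  0.0002 -1.    ] q [ -7.6498  17.5829   9.7559  82.2523  -0.0017 -60.7316] F [ 0.2416  0.089  -0.23  ] T [ 0.0141 -0.0265  0.0113] w 0.08534665645421259
tool delta mm [ -1.0324  -0.0138 108.6771]
```

View pics/s1.png

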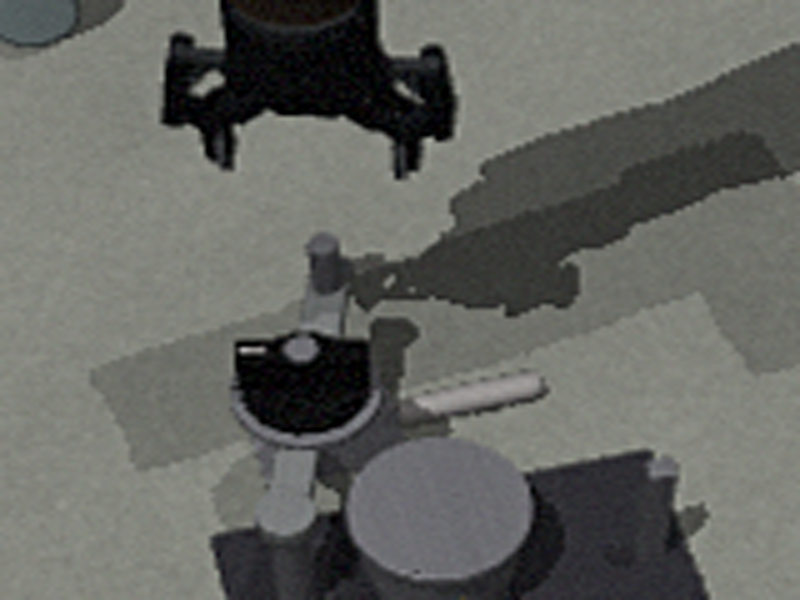

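The gripper is above the post (post top about (322,243) in the zoom), with the jaws straddling it. The white mark on the knob bar is at (252,350).

Request:
play_rows(translation=[[-1, 0, 27], [0, 0, 27], [0, 0, 27], [0, 0, 27], [0, 0, 0], [0, 0, 0], [0, 0, 0], [0, 0, 0], [0, 0, 0]], delta_rot=[[0, 0, 0], [0, 0, 0], [0, 0, 0], [0, 0, 0], [0, 0, 0], [0, 0, 0], [0, 0, 0], [0, 0, 0], [0, 0, 0]], jaw=[-1, -1, -1, -1, -1, 0.35, 0.35, 0.35, 0.35], squeeze=20)

```text
clock: 5.03
ee_pos: [0.5338, -0.0708, 0.1539]
tcp_rot: [-0.444, 0.896, -0.0, 0.0]
ft_force: [0.2, 0.0, 0.3]
gripper_width: 0.0278
```

```bash
python3 -c "
from h import *
st()
a=capture('scene')[130:270,190:350]
cv2.imwrite('pics/s2.png',cv2.resize(a[:,:,::-1],None,fx=5,fy=4.2857,interpolation=cv2.INTER_CUBIC))
"
```

```text
t 5.025 p [ 0.5338 -0.0708  0.1539] yawx -127.2656908819999 zax [ 0.001  -0.0002 -1.    ] q [ -7.5559  20.6336  -2.0553  67.2532  -0.0011 -60.2902] F [0.1987 0.0023 0.2915] T [-0.0177  0.0263 -0.0763] w 0.027818105607875947
```

View pics/s2.png

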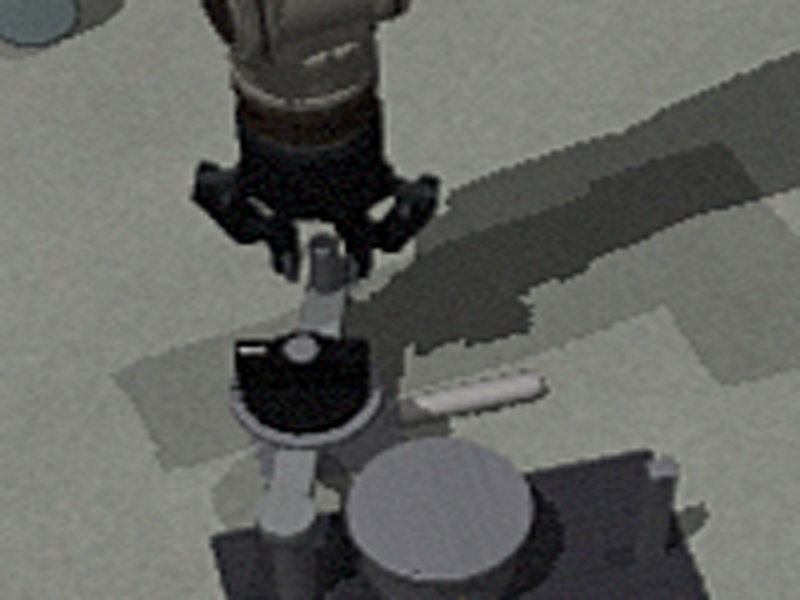

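Request:
play_rows(translation=[[-0.9, 17.8, 0], [-0.9, 17.8, 0], [-0.9, 17.8, 0], [-0.9, 17.8, 0], [-0.9, 17.8, 0], [-0.9, 17.8, 0], [-0.9, 17.8, 0], [-0.9, 17.8, 0], [-0.9, 17.8, 0], [-0.9, 17.8, 0]], delta_rot=[[0, 0, 6], [0, 0, 6], [0, 0, 6], [0, 0, 6], [0, 0, 6], [0, 0, 6], [0, 0, 6], [0, 0, 6], [0, 0, 6], [0, 0, 6]], jaw=[0.35, 0.35, 0.35, 0.35, 0.35, 0.35, 0.35, 0.35, 0.35, 0.35])

```text
clock: 6.32
ee_pos: [0.468, 0.086, 0.1539]
tcp_rot: [0.065, 0.998, -0.001, 0.001]
ft_force: [1.2, -1.5, 1.1]
gripper_width: 0.0276
```

Request:
play_rows(translation=[[-0.1, 6, 0], [-0.1, 6, 0], [-0.1, 6, 0], [-0.1, 6, 0], [0, 3, 0], [0, 0, 0]], delta_rot=[[0, 0, 2], [0, 0, 2], [0, 0, 2], [0, 0, 2], [0, 0, 1], [0, 0, 0]], jaw=[0.35, 0.35, 0.35, 0.35, 0.35, 0.35])

```text
clock: 7.08
ee_pos: [0.4728, 0.1128, 0.1534]
tcp_rot: [0.141, 0.99, 0.0, -0.0]
ft_force: [-0.6, -0.3, 0.6]
gripper_width: 0.0277
```

```bash
python3 -c "
from h import *
goto(.474,.111)
a=capture('scene')[170:310,190:350]
cv2.imwrite('pics/s3.png',cv2.resize(a[:,:,::-1],None,fx=5,fy=4.2857,interpolation=cv2.INTER_CUBIC))
a=capture('top')[140:280,180:340]
cv2.imwrite('pics/t3.png',cv2.resize(a[:,:,::-1],None,fx=5,fy=4.2857,interpolation=cv2.INTER_CUBIC))
"
```

```text
t 7.075 p [0.4728 0.1128 0.1534] yawx 163.76216701322912 zax [-0.      0.0005 -1.    ] q [ 13.3971  15.0621 -10.037   64.8973   0.0259  29.6349] F [-0.6117 -0.2814  0.5821] T [-0.0689  0.0347  0.0181] w 0.027685481104809964
tool delta mm [-1.647  -1.3442 -0.0008]
```

View pics/s3.png

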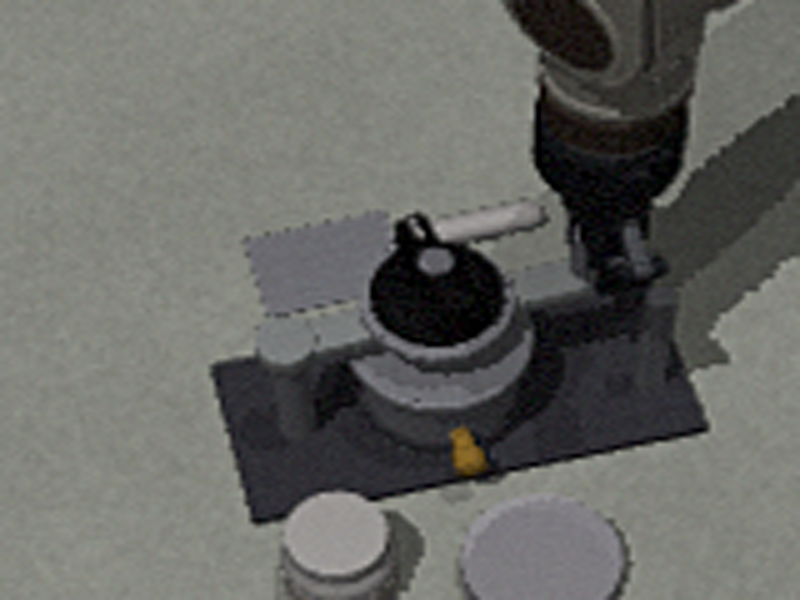

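View pics/t3.png

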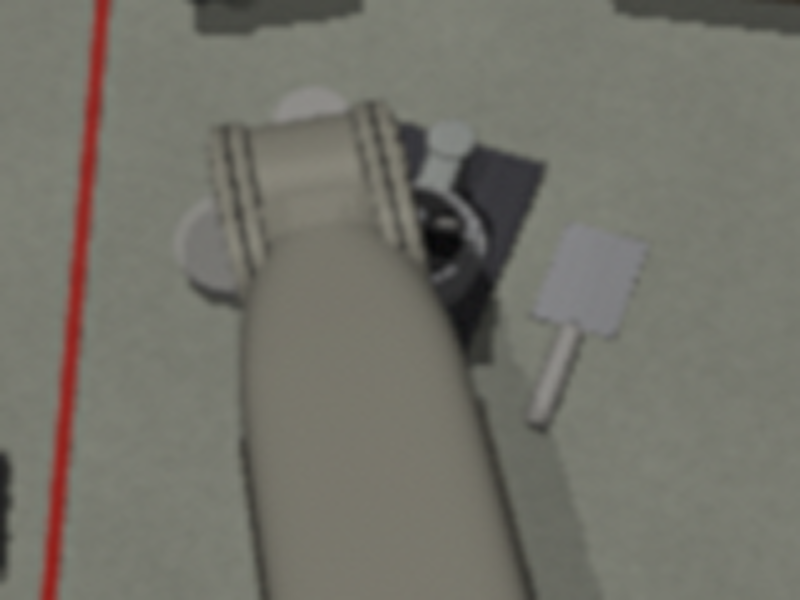

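Request:
play_rows(translation=[[0, 2, 0], [0, 2, 0], [0, 1, 0], [0, 0, 0]], delta_rot=[[0, 0, 0.5], [0, 0, 0], [0, 0, 0], [0, 0, 0]], jaw=[0.35, 0.35, 0.35, 0.35])

```text
clock: 7.68
ee_pos: [0.4739, 0.1174, 0.1531]
tcp_rot: [0.146, 0.989, -0.0, -0.0]
ft_force: [-1.4, -1.8, 0.8]
gripper_width: 0.0277
```

```bash
python3 -c "
from h import *
st()"
```

```text
t 7.675 p [0.4739 0.1174 0.1531] yawx 163.24881419298723 zax [-0.0007  0.     -1.    ] q [13.9094 15.3433 -9.6915 65.0053  0.0107 30.6606] F [-1.4027 -1.8113  0.7765] T [-0.2433  0.2651 -0.0507] w 0.02772263405154396
```

Request:
play_rows(translation=[[0, 1.5, 0], [0, 1.5, 0], [0, 0, 0]], delta_rot=[[0, 0, 0], [0, 0, 0], [0, 0, 0]], jaw=[0.35, 0.35, 0.35])

```text
clock: 8.05
ee_pos: [0.4748, 0.1201, 0.1531]
tcp_rot: [0.146, 0.989, -0.0, -0.0]
ft_force: [-2.7, -2.8, -0.5]
gripper_width: 0.0275
```

```bash
python3 -c "
from h import *
st()
a=capture('scene')[170:310,190:350]
cv2.imwrite('pics/s4.png',cv2.resize(a[:,:,::-1],None,fx=5,fy=4.2857,interpolation=cv2.INTER_CUBIC))"
```

```text
t 8.05 p [0.4748 0.1201 0.1531] yawx 163.24044171489223 zax [-0.0008 -0.0006 -1.    ] q [14.2046 15.5082 -9.467  65.075  -0.0215 30.9642] F [-2.7339 -2.7822 -0.5193] T [-0.4202  0.5542 -0.0528] w 0.027455689271512387
```

View pics/s4.png

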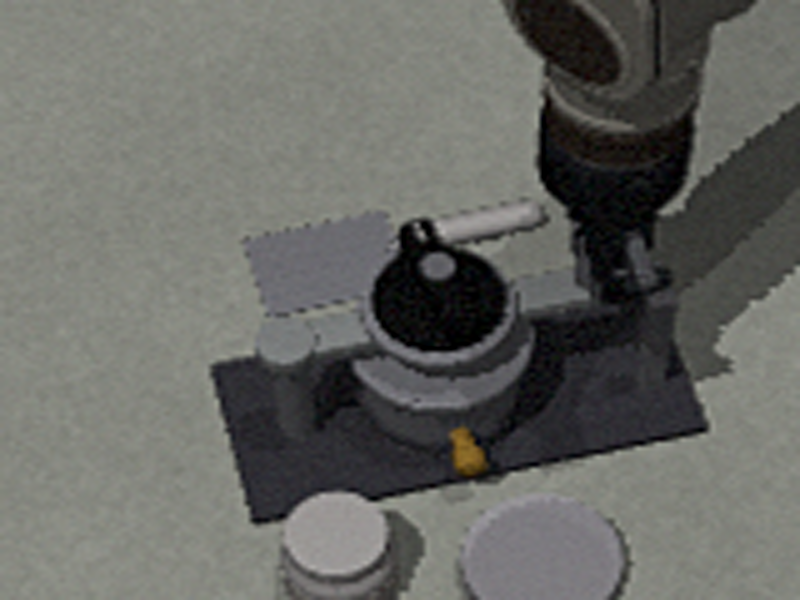

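```bash
python3 -c "
from h import *
for p in [(437,263),(435,261)]: print(pick('scene',.195,(p[0],p[1]*5/4.2857),(190,170),5))
print(pick('scene',.195,(416,231*5/4.2857),(190,170),5))"
```

```text
[0.5552 0.0871 0.195 ]
[0.5553 0.0854 0.195 ]
[0.5525 0.0622 0.195 ]
```

Request:
play_rows(translation=[[0, 2, 0], [0, 2, 0], [0, 0, 0]], delta_rot=[[0, 0, 0], [0, 0, 0], [0, 0, 0]], jaw=[0.35, 0.35, 0.35])

```text
clock: 8.48
ee_pos: [0.4748, 0.1201, 0.153]
tcp_rot: [0.147, 0.989, -0.004, -0.001]
ft_force: [-5.1, -14.3, 3.8]
gripper_width: 0.0277
```

```bash
python3 -c "
from h import *
st()
a=capture('scene')[170:310,190:350]
cv2.imwrite('pics/s5.png',cv2.resize(a[:,:,::-1],None,fx=5,fy=4.2857,interpolation=cv2.INTER_CUBIC))"
```

```text
t 8.475 p [0.4748 0.1201 0.153 ] yawx 163.098451430697 zax [-0.0027 -0.0085 -1.    ] q [14.4675 15.6912 -9.2449 65.3346 -0.4358 31.37  ] F [ -5.1366 -14.2706   3.7818] T [-2.5641  1.0497 -0.1189] w 0.027670352272982354
```

View pics/s5.png

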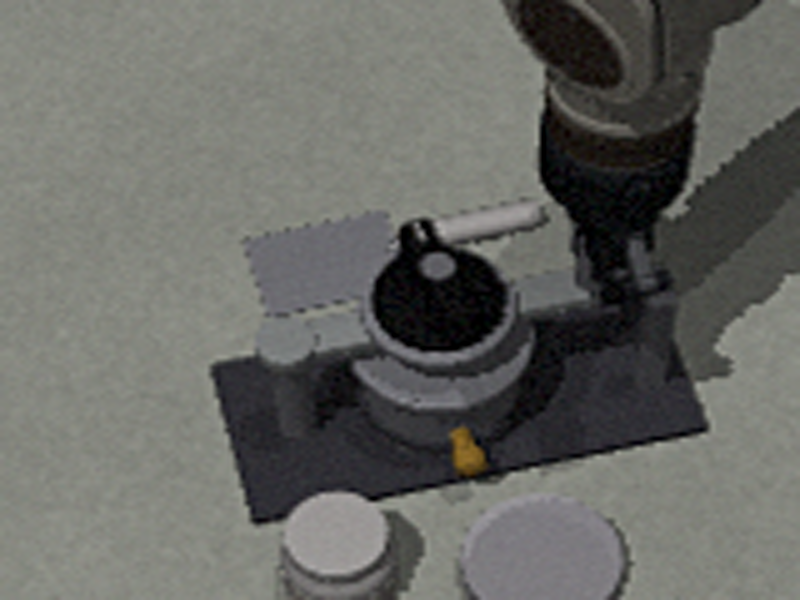

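Request:
play_rows(translation=[[0, -4, 0], [0, -4, 0], [0, 0, 0], [0, 0, -20], [0, 0, -30], [0, 0, -30], [0, 0, -30], [0, 0, 0]], delta_rot=[[0, 0, 0], [0, 0, 0], [0, 0, 0], [0, 0, 0], [0, 0, 0], [0, 0, 0], [0, 0, 0], [0, 0, 0]], jaw=[0.35, 0.35, 0.2, 0.2, -1, -1, -1, -1])

```text
clock: 9.52
ee_pos: [0.4759, 0.1173, 0.2661]
tcp_rot: [0.145, 0.989, 0.001, 0.003]
ft_force: [0.2, 0.3, -0.8]
gripper_width: 0.0855
```

```bash
python3 -c "
from h import *
st()
a=capture('scene')[190:260,230:310]
cv2.imwrite('pics/s6.png',cv2.resize(a[:,:,::-1],None,fx=8,fy=8,interpolation=cv2.INTER_CUBIC))
cv2.imwrite('pics/s6f.png',capture('scene')[:,:,::-1])
K=lambda p,z:pick('scene',z,p,(150,120),2.8)
a=K((282,255),.195);b=K((252,257),.195);print('init',a,b,np.degrees(np.arctan2(*(b-a)[1::-1])))
"
```

```text
t 9.525 p [0.4759 0.1173 0.2661] yawx 163.27440387686585 zax [ 0.0065  0.0021 -1.    ] q [13.8318 11.6371  2.6978 80.6706  0.0258 30.5569] F [ 0.1979  0.2781 -0.789 ] T [-0.0175  0.0177 -0.0053] w 0.08547357219337516
init [ 0.582  -0.0036  0.195 ] [ 0.6073 -0.0171  0.195 ] -28.109005838441085
```

View pics/s6.png

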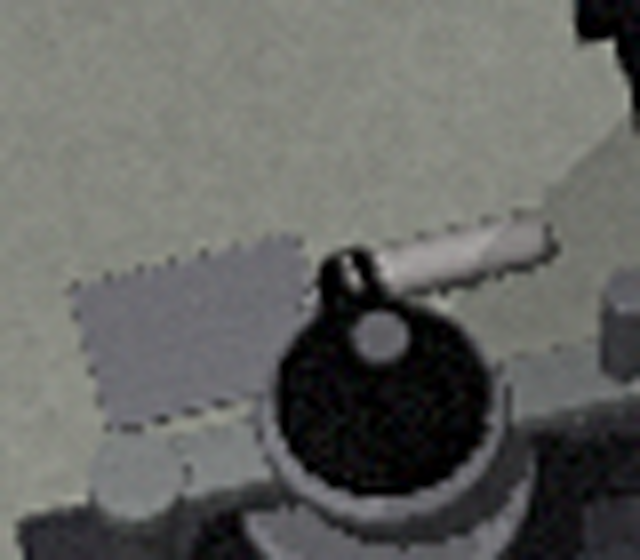

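View pics/s6f.png

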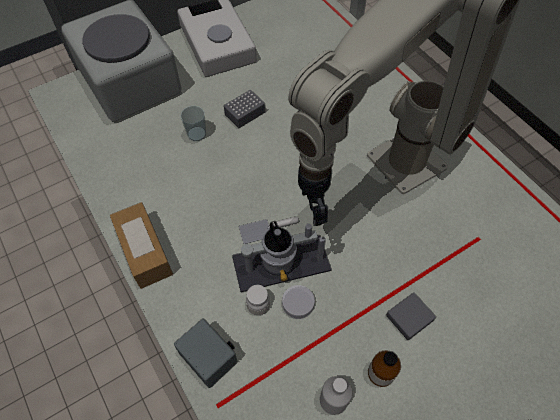

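```bash
python3 -c "
from h import *
h=atz('scene',(277.75,232),.195);print(h)
for p in [(350,268),(349,258),(349,275)]:
  b=atz('scene',(p[0]/8+230,p[1]/8+190),.195);print(b,np.degrees(np.arctan2(*(b-h)[1::-1])),np.linalg.norm(b-h))
goto(.5555,.0868)
"
```

```text
[0.5554 0.0892 0.195 ]
[0.5506 0.0619 0.195 ] -100.01564500360966 0.027669886771832276
[0.5489 0.0585 0.195 ] -102.07452939309537 0.03133850084311798
[0.5523 0.064  0.195 ] -97.0753674868326 0.025369793211505582
t 9.625 p [0.4741 0.1167 0.2631] yawx 163.26451122266786 zax [ 0.0006  0.0004 -1.    ] q [13.8229 11.7562  2.4155 80.6186  0.0156 30.5584] F [ 0.7718 -0.5457  0.0651] T [-0.0496 -0.0434 -0.0197] w 0.08532084480031155
tool delta mm [-86.5339  -5.252    0.0379]
```

Request:
play_rows(translation=[[-43, -2.6, 0], [-43, -2.6, 0], [0, 0, 0], [0, 0, 0], [0, 0, 0], [0, 0, 0], [0, 0, 0], [0, 0, 0], [0, 0, 0], [0, 0, 0]], delta_rot=[[0, 0, -9], [0, 0, 0], [0, 0, -10], [0, 0, -10], [0, 0, -10], [0, 0, -10], [0, 0, -10], [0, 0, -10], [0, 0, -10], [0, 0, -10]], jaw=[-1, -1, -1, -1, -1, -1, -1, -1, -1, -1])

```text
clock: 10.88
ee_pos: [0.556, 0.0932, 0.2614]
tcp_rot: [-0.592, 0.806, 0.001, -0.001]
ft_force: [-1.1, 0.6, 0.1]
gripper_width: 0.0853
```

Request:
play_rows(translation=[[0, 0, 0], [0, 0, 0]], delta_rot=[[0, 0, -9], [0, 0, 0]], jaw=[-1, -1])

```text
clock: 11.12
ee_pos: [0.556, 0.0932, 0.2617]
tcp_rot: [-0.65, 0.76, 0.001, -0.001]
ft_force: [0.1, 0.2, 0.8]
gripper_width: 0.0856
```

```bash
python3 -c "
from h import *
goto(.5553,.0868,.165)
a=capture('scene')[130:270,200:360]
cv2.imwrite('pics/s7.png',cv2.resize(a[:,:,::-1],None,fx=5,fy=4.2857,interpolation=cv2.INTER_CUBIC))"
```

```text
t 11.125 p [0.556  0.0932 0.2617] yawx -98.85446143796776 zax [-0.0026 -0.0003 -1.    ] q [  9.5095  20.7764  14.4303  83.8058   0.0079 -71.636 ] F [0.0598 0.2489 0.7797] T [-0.0567 -0.025  -0.0326] w 0.08555585707417142
tool delta mm [ 6.3563 -0.4973 96.715 ]
```

View pics/s7.png

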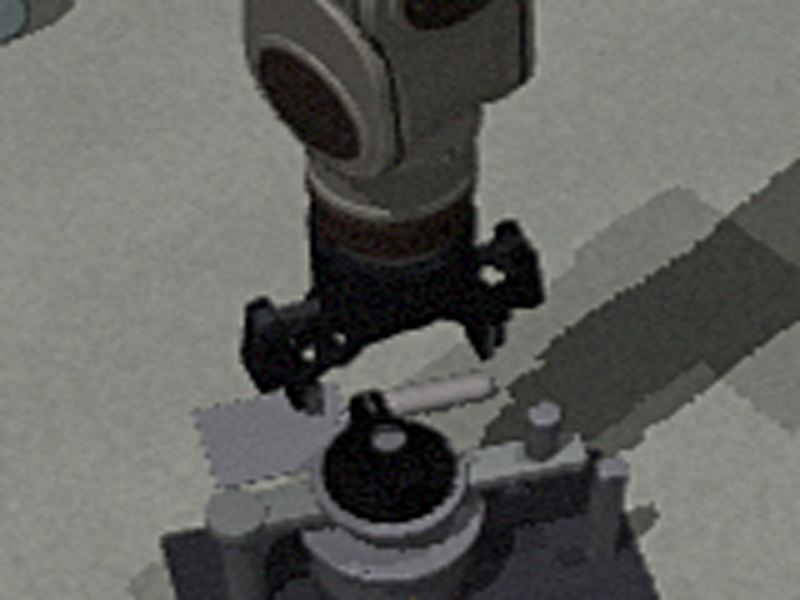

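The open jaws stand over the knob: the bar's end is at (370,405), its hub at (388,438). The yoke lies against the stop at (612,470). I'm moving the gripper down onto the knob.

Request:
play_rows(translation=[[6.4, -0.5, 0], [0, 0, 24], [0, 0, 24], [0, 0, 24], [0, 0, 14], [0, 0, 10], [0, 0, 0]], delta_rot=[[0, 0, 0], [0, 0, 0], [0, 0, 0], [0, 0, 0], [0, 0, 0], [0, 0, 0], [0, 0, 0]], jaw=[-1, -1, -1, -1, -1, -1, -1])

```text
clock: 12.05
ee_pos: [0.5559, 0.0866, 0.1669]
tcp_rot: [-0.651, 0.759, 0.0, -0.0]
ft_force: [-0.1, -0.8, 0.6]
gripper_width: 0.0856
```

```bash
python3 -c "
from h import *
goto(.5553,.0868,.165)
print(atz('scene',(308.6,226.1),.188))
"
```

```text
t 12.05 p [0.5559 0.0866 0.1669] yawx -98.7795980369371 zax [-0.0009 -0.0001 -1.    ] q [  8.854   22.8413   3.2809  70.4907   0.0001 -72.3664] F [-0.0643 -0.7976  0.6321] T [ 0.02  -0.004 -0.007] w 0.08562922044397672
tool delta mm [-0.1075  0.6362  1.9153]
[0.4754 0.1146 0.188 ]
```

Request:
play_rows(translation=[[0, 0, 1.5], [0, 0, 0], [0, 0, 0], [0, 0, 0], [0, 0, 0], [0, 0, 0], [0, 0, 0]], delta_rot=[[0, 0, 0], [0, 0, 0], [0, 0, 0], [0, 0, 0], [0, 0, 0], [0, 0, 0], [0, 0, 0]], jaw=[0, 0.2, 0.4, 0.5, 1, 1, 1], squeeze=100)

```text
clock: 12.92
ee_pos: [0.5572, 0.0866, 0.1665]
tcp_rot: [-0.651, 0.759, -0.001, 0.001]
ft_force: [3.6, -1.1, 3.3]
gripper_width: 0.0164
```

```bash
python3 -c "
from h import *
st()
"
```

```text
t 12.925 p [0.5572 0.0866 0.1665] yawx -98.76842998894305 zax [ 0.0026 -0.0001 -1.    ] q [  8.8513  22.8484   3.2253  70.2303  -0.0268 -72.3803] F [ 3.6303 -1.1066  3.3312] T [-0.2362 -0.7395  0.0276] w 0.016441118100915527
```

Request:
play_rows(translation=[[0, -1, 0], [0, 0, 0], [0, 0, 0], [0, 0, 0], [0, 0, 0], [0, 0, 0], [0, 0, 0], [0, 0, 0], [0, 0, 0], [0, 0, 0]], delta_rot=[[0, 0, 0], [0, 0, 4], [0, 0, 8], [0, 0, 8], [0, 0, 8], [0, 0, 8], [0, 0, 8], [0, 0, 8], [0, 0, 8], [0, 0, 0]], jaw=[1, 1, 1, 1, 1, 1, 1, 1, 1, 1])

```text
clock: 14.18
ee_pos: [0.5562, 0.0876, 0.1664]
tcp_rot: [-0.184, 0.983, 0.001, -0.0]
ft_force: [-0.7, 1.4, 6.7]
gripper_width: 0.0165
```

```bash
python3 -c "
from h import *
st()
a=capture('scene')[130:270,200:360]
cv2.imwrite('pics/s8.png',cv2.resize(a[:,:,::-1],None,fx=5,fy=4.2857,interpolation=cv2.INTER_CUBIC))"
```

```text
t 14.175 p [0.5562 0.0876 0.1664] yawx -158.7772396799432 zax [-0.0013  0.0023 -1.    ] q [  8.877   22.9108   3.3127  70.458    0.14   -12.3458] F [-0.7276  1.3668  6.6964] T [ 0.4123  0.2175 -0.1201] w 0.01648381727659621
```

View pics/s8.png

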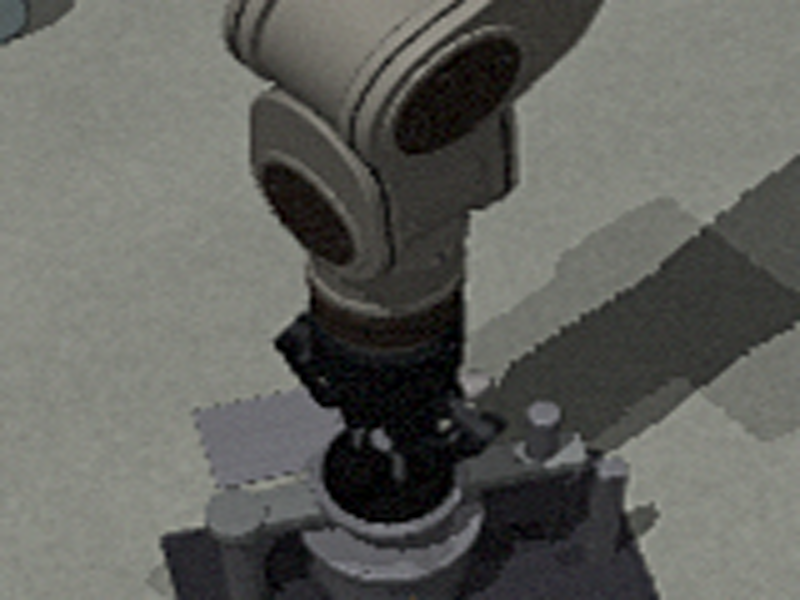

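Request:
play_rows(translation=[[0, 0, 0], [0, 0, 0], [0, 0, 0], [0, 0, 0], [0, 0, 0], [0, 0, 0], [0, 0, 0]], delta_rot=[[0, 0, 7], [0, 0, 8], [0, 0, 8], [0, 0, 8], [0, 0, 8], [0, 0, 7], [0, 0, 4]], jaw=[1, 1, 1, 1, 1, 1, 1])

```text
clock: 15.1
ee_pos: [0.5564, 0.0889, 0.1665]
tcp_rot: [0.249, 0.969, 0.002, -0.001]
ft_force: [-0.7, 5.1, 5.7]
gripper_width: 0.0161
```

```bash
python3 -c "
from h import *
st()"
```

```text
t 15.1 p [0.5564 0.0889 0.1665] yawx 151.21714543476267 zax [-0.0009  0.0046 -1.    ] q [ 8.9336 22.9175  3.327  70.4202  0.2687 37.7168] F [-0.741   5.0806  5.6573] T [1.0364 0.0707 0.1509] w 0.016056380583225664
```

Request:
play_rows(translation=[[0, 1, 0], [0, 0, 0], [0, 0, 0]], delta_rot=[[0, 0, 4], [0, 0, 4], [0, 0, 2]], jaw=[1, 1, 1])

```text
clock: 15.48
ee_pos: [0.5566, 0.0892, 0.1664]
tcp_rot: [0.332, 0.943, 0.001, -0.001]
ft_force: [-2.1, 3.1, 5.7]
gripper_width: 0.0161
```

```bash
cat > r.py <<'E'
from h import *
s=read_state(); q=np.degrees(s["q"]); print("t",s["clock"],"turned(cmd ref q6-q1)",q[5]-q[0]-(-72.38-8.85),"p",s["ee_pos"],"F",s["ft_force"],"Tz",s["ft_torque"][2],"tau6",s["joint_efforts"][5],"q6",q[5],"w",s["gripper_width"])
E
python3 r.py
```

```text
t 15.475 turned(cmd ref q6-q1) 119.96336378520188 p [0.5566 0.0892 0.1664] F [-2.1347  3.128   5.695 ] Tz 0.12704215711643313 tau6 -0.024222053471021354 q6 47.72675578676333 w 0.01613132061338221
```

Request:
play_rows(translation=[[0, 0, 0], [0, 0, 0]], delta_rot=[[0, 0, 4], [0, 0, 4]], jaw=[1, 1])

```text
clock: 15.72
ee_pos: [0.5567, 0.0893, 0.1665]
tcp_rot: [0.397, 0.918, 0.001, -0.001]
ft_force: [-1.5, 4.5, 6.5]
gripper_width: 0.0164
```

```bash
python3 r.py
```

```text
t 15.725 turned(cmd ref q6-q1) 128.01101828001728 p [0.5567 0.0893 0.1665] F [-1.524   4.5014  6.473 ] Tz 0.16042154615454213 tau6 -0.30244627967476845 q6 55.77971641424611 w 0.016443336277684677
```

Request:
play_rows(translation=[[0, 0, 0], [0, 0, 0]], delta_rot=[[0, 0, 4], [0, 0, 4]], jaw=[1, 1])

```text
clock: 15.98
ee_pos: [0.5569, 0.0895, 0.1664]
tcp_rot: [0.46, 0.888, 0.002, -0.001]
ft_force: [-0.8, 4.2, 5.2]
gripper_width: 0.0165
```

```bash
python3 r.py
```

```text
t 15.975 turned(cmd ref q6-q1) 136.0082646390205 p [0.5569 0.0895 0.1664] F [-0.7612  4.1648  5.2387] Tz 0.21110447914375846 tau6 -0.3016235399991274 q6 63.77983651192434 w 0.016469164772224775
```

Request:
play_rows(translation=[[0, 0, 0], [0, 0, 0]], delta_rot=[[0, 0, 4], [0, 0, 4]], jaw=[1, 1])

```text
clock: 16.23
ee_pos: [0.5571, 0.0895, 0.1665]
tcp_rot: [0.521, 0.854, 0.002, -0.001]
ft_force: [-0.2, 4.3, 6.2]
gripper_width: 0.0163
```

```bash
python3 r.py
```

```text
t 16.225 turned(cmd ref q6-q1) 144.00416049032296 p [0.5571 0.0895 0.1665] F [-0.1741  4.3258  6.1707] Tz 0.21192669643965845 tau6 -0.30169651843607426 q6 71.77912447816043 w 0.016324934325144504
```

Request:
play_rows(translation=[[0, 0, 0], [0, 0, 0]], delta_rot=[[0, 0, 4], [0, 0, 4]], jaw=[1, 1])

```text
clock: 16.48
ee_pos: [0.5572, 0.0895, 0.1664]
tcp_rot: [0.579, 0.816, 0.001, -0.001]
ft_force: [-0.7, 3.7, 5.3]
gripper_width: 0.0166
```

```bash
python3 r.py
```

```text
t 16.475 turned(cmd ref q6-q1) 151.92938347550407 p [0.5572 0.0895 0.1664] F [-0.7238  3.6518  5.2977] Tz 0.726971534323818 tau6 0.2611150033771992 q6 79.71053643788771 w 0.016572180718257633
```

Request:
play_rows(translation=[[0, 0, 0], [0, 0, 0]], delta_rot=[[0, 0, 4], [0, 0, 4]], jaw=[1, 1])

```text
clock: 16.73
ee_pos: [0.5575, 0.0896, 0.1665]
tcp_rot: [0.634, 0.773, 0.002, -0.001]
ft_force: [0.7, 4.4, 4.7]
gripper_width: 0.0161
```

```bash
python3 r.py
```

```text
t 16.725 turned(cmd ref q6-q1) 159.9240866954114 p [0.5575 0.0896 0.1665] F [0.6839 4.4283 4.666 ] Tz 0.174365724500865 tau6 -0.4166000336408615 q6 87.71230367726827 w 0.01613890854992102
```

Request:
play_rows(translation=[[0, 0, 0], [0, 0, 0], [0, 0, 0], [0, 0, 0], [0, 0, 0], [0, 0, 0]], delta_rot=[[0, 0, 4], [0, 0, 4], [0, 0, 4], [0, 0, 4], [0, 0, 4], [0, 0, 4]], jaw=[1, 1, 1, 1, 1, 1])

```text
clock: 17.48
ee_pos: [0.558, 0.0896, 0.1665]
tcp_rot: [0.781, 0.625, 0.002, -0.001]
ft_force: [1.7, 5.2, 3.9]
gripper_width: 0.0163
```

```bash
python3 r.py
```

```text
t 17.475 turned(cmd ref q6-q1) 183.91366028209643 p [0.558  0.0896 0.1665] F [1.656  5.1565 3.8881] Tz 0.8363970450805767 tau6 0.3619410842657089 q6 111.69102482056734 w 0.016260675581518214
```

Request:
play_rows(translation=[[0, 0, 0], [0, 0, 0]], delta_rot=[[0, 0, 4], [0, 0, 4]], jaw=[1, 1])

```text
clock: 17.73
ee_pos: [0.5583, 0.0895, 0.1665]
tcp_rot: [0.823, 0.568, 0.002, -0.001]
ft_force: [3.3, 4.3, 3.6]
gripper_width: 0.0165
```

```bash
python3 r.py
```

```text
t 17.725 turned(cmd ref q6-q1) 191.99816527499755 p [0.5583 0.0895 0.1665] F [3.2747 4.2546 3.5748] Tz 0.06901338638935385 tau6 -0.3731678891927004 q6 119.77444991620285 w 0.016450218797686093
```

Request:
play_rows(translation=[[0, 0, 0], [0, 0, 0], [0, 0, 0], [0, 0, 0], [0, 0, 0], [0, 0, 0]], delta_rot=[[0, 0, 4], [0, 0, 4], [0, 0, 4], [0, 0, 4], [0, 0, 4], [0, 0, 4]], jaw=[1, 1, 1, 1, 1, 1])

```text
clock: 18.48
ee_pos: [0.5587, 0.0893, 0.1665]
tcp_rot: [0.923, 0.385, 0.002, -0.001]
ft_force: [3.7, 2.2, 2.5]
gripper_width: 0.0166
```

```bash
python3 r.py
```

```text
t 18.475 turned(cmd ref q6-q1) 215.90163470685914 p [0.5587 0.0893 0.1665] F [3.6549 2.1918 2.5369] Tz 0.9411061663100062 tau6 0.5119088105857372 q6 143.6705315611342 w 0.016649277119975197
```

Request:
play_rows(translation=[[0, 0, 0], [0, 0, 0]], delta_rot=[[0, 0, 4], [0, 0, 4]], jaw=[1, 1])

```text
clock: 18.73
ee_pos: [0.559, 0.089, 0.1665]
tcp_rot: [0.948, 0.319, 0.002, -0.001]
ft_force: [4.6, 2.4, 1.7]
gripper_width: 0.0162
```

```bash
python3 r.py
```

```text
t 18.725 turned(cmd ref q6-q1) 224.02044482719535 p [0.559  0.089  0.1665] F [4.6491 2.4459 1.7347] Tz 0.21291783635539732 tau6 -0.22435865364968777 q6 151.77198376338447 w 0.016238162329805964
```

Three clicks counted, at about 156°, 188° and 220° of turn, so the slip is about 1.4 rad. I'm releasing the knob.

Request:
play_rows(translation=[[0, 0, 0], [0, 0, 0], [0, 0, 0], [0, 0, 0], [0, 0, 0], [0, 0, 0]], delta_rot=[[0, 0, 3], [0, 0, 0], [0, 0, 0], [0, 0, 0], [0, 0, 0], [0, 0, 0]], jaw=[1, 1, 0.3, -0.2, -0.6, -1], squeeze=60)

```text
clock: 19.48
ee_pos: [0.5572, 0.0873, 0.1655]
tcp_rot: [0.956, 0.294, -0.001, -0.0]
ft_force: [0.1, -0.8, -0.8]
gripper_width: 0.0823
```

```bash
python3 r.py
```

```text
t 19.475 turned(cmd ref q6-q1) 226.9937429585356 p [0.5572 0.0873 0.1655] F [ 0.0864 -0.7754 -0.8425] Tz 0.0428292350508265 tau6 -0.00015631842870789114 q6 154.67125107501084 w 0.08226677216412157
```

Request:
play_rows(translation=[[0, 0, -10], [0, 0, -20], [0, 0, -30], [0, 0, -30], [0, 0, -30], [0, 0, -10], [0, 0, 0]], delta_rot=[[0, 0, 0], [0, 0, 0], [0, 0, 0], [0, 0, 0], [0, 0, 0], [0, 0, 0], [0, 0, 0]], jaw=[-1, -1, -1, -1, -1, -1, -1])

```text
clock: 20.35
ee_pos: [0.5579, 0.0875, 0.2963]
tcp_rot: [0.956, 0.294, 0.001, 0.0]
ft_force: [1.1, -0.8, -0.3]
gripper_width: 0.0854
```

```bash
python3 -c "
from h import *
st()
a=capture('scene')
cv2.imwrite('pics/s9.png',a[:,:,::-1])
cv2.imwrite('pics/s9z.png',cv2.resize(a[190:290,220:340,::-1],None,fx=6,fy=6,interpolation=cv2.INTER_CUBIC))"
```

```text
t 20.35 p [0.5579 0.0875 0.2963] yawx 34.23914356700824 zax [ 0.0014  0.0002 -1.    ] q [  8.911   20.491   19.0912  88.5192   0.0006 154.6718] F [ 1.1183 -0.7829 -0.298 ] T [-0.0055  0.0519 -0.0421] w 0.08539285787250878
```

View pics/s9.png

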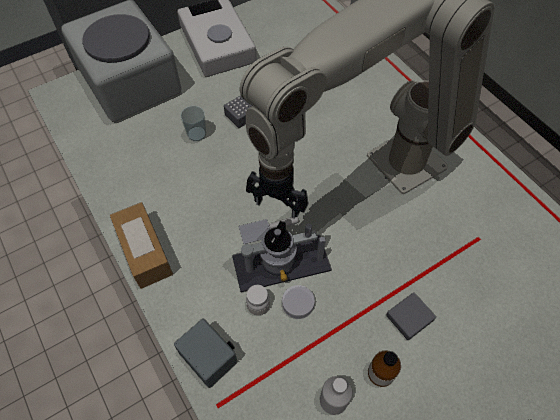

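View pics/s9z.png

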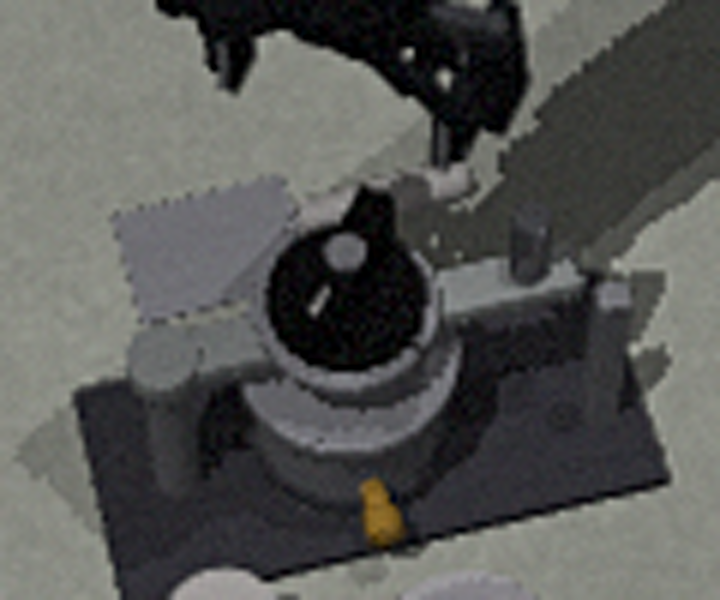

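```bash
python3 -c "
from h import *
for a in (34,60,85,100,115,130,150):
  r=np.radians(a);p=proj('scene',(.5562+.042*np.cos(r),.0882+.042*np.sin(r),.152));print(a,p,(p-[220,190])*6)
h=atz('scene',(220+346/6,190+252/6),.195);b=atz('scene',(220+318/6,190+302/6),.195);print(h,b,np.degrees(np.arctan2(*(b-h)[1::-1])))
a=capture('scene')[220:265,250:305,::-1]
a=cv2.convertScaleAbs(a,alpha=1.8)
cv2.imwrite('pics/s10.png',cv2.resize(a,None,fx=13,fy=13,interpolation=cv2.INTER_CUBIC))"
```

```text
34 [271.0211 252.5999] [306.1269 375.5993]
60 [278.0697 253.7668] [348.4183 382.6006]
85 [284.7377 252.1625] [388.426  372.9751]
100 [288.1276 250.0308] [408.7655 360.1847]
115 [290.7627 247.2007] [424.5765 343.2045]
130 [292.4659 243.8768] [434.7956 323.2606]
150 [293.112  239.0853] [438.6718 294.5119]
[0.5556 0.0891 0.195 ] [0.5789 0.1034 0.195 ] 31.539498192291042
```

View pics/s10.png

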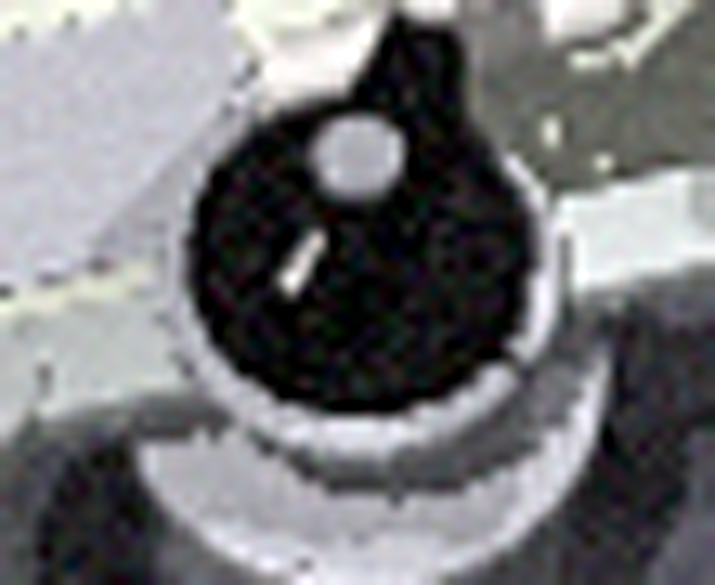

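The black notch on the collar rim is at pixel (289,248), which is about 112°. The white mark on the knob is at about 32–34°. So the slip is about 78–80° (1.4 rad), which matches three clicks. The yoke is against its stop and the bystanders look unmoved.

```bash
python3 -c "
from h import *
b=capture('top');cv2.imwrite('pics/t11.png',b[:,:,::-1])
print(hand_in())"
```

```text
the job is handed in; nothing more can be done
None
```

I swung the yoke closed, tightened the clamp knob through three ratchet clicks, released it, backed the gripper off upwards and handed the job in. The hand-in gives no verdict, so what follows is from my own checks.

- **Yoke:** I pushed the grip post round until the bar met its stop. The force rose from about 4 N to about 15 N with no further movement. In the last picture the bar still lay against the stop.
- **Knob:** I turned it clockwise in one grip, about 227° in all, so no regrip was needed. The screw came tight at about 144°. The torque peaked and then dropped three times, at about 156°, 188° and 220°.
- **Slip:** The last picture shows the collar's mark trailing the knob's white mark by about 78–80°, or roughly 1.4 rad. The torque count suggested about 83°. Both lie between the third and fourth clicks, well inside the 0.8 to 2.36 rad limit.
- **Release:** The fingers were fully open about 130 mm above where they had gripped, with only sensor noise on the wrist. The clock was about 20 s of the 72 s allowed.
- **Bystanders:** Nothing in the last scene picture looked disturbed. I judged this by eye and did not measure it. The beaker, tip rack and spatula were partly hidden by the arm in some views.
- **Measured torque:** The peaks read 0.73 to 0.94 N m, a little above the stated 0.5 to 0.7. I think this is sensor bias from sideways load in the grip. The timing of the clicks agreed with the images.

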